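# Hold a ring tube home in the band-cutting jig

## Task

I am about to saw a ring band off the wide brass tube. Take the wide tube from the wooden stock rack, lay it down in both V-rests of the steel cutting jig just short of the sprung ejector, then slide it along the rests against the ejector's spring until its end is hard against the stop block, without ramming it. Finish holding it there, still gripped, seated in both rests and firmly on the stop, so that I can saw; leave the narrow tube lying in the rack.

Things in the scene. Friction and masses are not known exactly. Their poses are not given: they have to be found in the camera images.
- wide_tube_center (a point): centre (on the axis, half-way along) of the wide tube, the part to load: plain brass, 22 mm outside diameter, 125 mm long, 0.1 to 0.18 kg, ends alike. x axis along the tube. It starts level across the two rails of the stock rack, this point 27.6 mm above the bench, with a 72 mm gap between the rails for the fingers; which of the rack's two places it has varies
- narrow_tube_center (a point): centre of the narrow tube: also brass, 15 mm outside diameter, 125 mm long, parallel to the wide one and 80 mm from it in the same rack, this point 22.6 mm above the bench; to be left there. Its x axis runs along the tube
- jig: steel band-cutting jig, fixed; origin on the bench, x along the cradle towards the stop, z up. Base 160 x 58 x 10 mm. Two V-rests (90 degree notch, 44 mm wide, tops 44 mm up): front x = 35 to 49 mm, rear x = -59 to -45 mm; the 80 mm gap between them is for the fingers, open down to the base. The wide tube lying in both has its axis 42 mm up, over y = 0; the flanks lead it in from a few mm off
- cradle (a point): point on the axis of a wide tube that lies in the rests, at jig x = -5 mm, about the middle of the finger gap, 42 mm above the bench; x axis along the cradle towards the stop. Loaded fully home, the tube's centre is at jig x = -6.5 mm, that is 1.5 mm behind this point
- stop_block: fixed steel stop block at the jig's end: two hard cheeks 15 mm wide with a 9 mm upright slot between them, 10 to 57 mm above the bench, flat front faces at jig x = 56 mm; its origin and axes are the jig's
- stop_face (a point): centre of the stop block's front face, on the tube's axis line (jig x = 56 mm, 42 mm above the bench): the tube's end must come hard up to this plane. x axis away from the tube
- ejector_face (a point): middle of the front face of the sprung ejector, a flat bar 7 mm wide and 20 mm high that stands 10 mm out of the slot in the stop block (face at jig x = 46 mm) and presses on the tube's end
- ejector (a joint): how far the ejector is pushed in along jig +x, m: 0 sprung out, 0.010 with its face level with the stop block's front face. The spring pushes back with 4 N at first and 9 N at 0.010; it throws the tube back if let go
- stock_rack: low hardwood rack fixed to the bench, two rails (each 14 mm thick, 120 mm long, 24 mm high) 86 mm apart with V notches for two tubes; origin on the bench at its middle, x along the tubes, the notches at y = +40 and -40 mm

How it is judged (in metres and radians):
On the way:
1. the wide tube lies in both V-rests with the ejector still out (z of wide_tube_center in the frame of cradle below 0.003 m and y of wide_tube_center in the frame of cradle between -0.003 and 0.003 m and x of wide_tube_center in the frame of cradle above -0.04 m and angle between the x axis of wide_tube_center and the x axis of cradle, either way round below 0.06 rad and value of joint ejector below 0.005 m), for 0.2 s.
At the end, for the whole second after the job is handed in: Wide tube still gripped and at rest: ejector in 8.5 mm or more, tube bearing on the stop block with 1.5 to 45 N, its centre within 2.5 mm of the cradle axis sideways and above, axes within 0.045 rad; narrow tube within 20 mm of its start (value of joint ejector above 0.0085 m and contact force between wide_tube and stop_block between 1.5 and 45 N and contact force between the fingers and wide_tube above 3 N and z of wide_tube_center in the frame of cradle between -0.003 and 0.0025 m and y of wide_tube_center in the frame of cradle between -0.0025 and 0.0025 m and angle between the x axis of wide_tube_center and the x axis of cradle, either way round below 0.045 rad and linear speed of wide_tube below 0.02 m/s and distance of narrow_tube_center from where it was at the start of the episode below 0.02 m); the arm keeps its last pose, push and grip.
It fails at once if the tube is rammed: over 60 N between it and the stop block (contact force between wide_tube and stop_block above 60 N).
It fails at once if the narrow tube is taken or knocked out of its place (distance of narrow_tube_center from where it was at the start of the episode above 0.02 m).
It also fails if it takes over 51 s, if anything falls off the work surface, if the arm or the gripper's body presses on something with over 40 N, if the wrist force passes 120 N, or if a joint passes its speed limit or range.

## Robot

A 6-joint arm with a two-finger parallel gripper is mounted at the origin on a cart in front of the work surface, level with it; the furniture and walls round the work are solid. World frame = base frame: x ahead of the robot, y to its left, z up, the work surface at z = 0. Lengths are in m, angles in degrees, forces in N, time in s.
With the tool pointing down it reaches from about 0.35 to 0.875 m from the base axis. Payload 4.2 kg.
Tool frame: the origin (TCP) lies midway between the tips of the shut fingers; the grasp point (between the pads) lies 19 mm behind it; z points along the fingers, y is the line along which they close (so a half turn about z gives the same grasp; the last joint's range is limited). The gripper opens to 87 mm and grips with 3 to 60 N. Pads are 19 mm wide; open, the fingers measure 117 mm over their backs; the gripper's body (75 mm by 190 mm) begins 51 mm behind the grasp point.
Start: joints at [-53.251, 22.042, 0.453, 0, -68.411, -14.817], TCP at [0.233, -0.58, 0.223] pointing down, gripper open.
Joint ranges: [-179.83, 179.83], [-69.29, 118.12], [-61.27, 80.66], [-181.25, 117.63], [-171.15, -9.14], [-177.46, 177.46]. Speed limits (degrees/s): [159.86, 159.86, 180, 180, 180, 180].

## Interface

Orientations are given as a 3x3 rotation matrix whose columns are the frame's x, y, z axes.
In Python, from station import sense, capture, camera_params, finish_job gives the robot as it stands.
- The arm moves only by the tool drive_tool, never from a script. Its argument "rows" is a list of rows, each an object of numbers: "tx", "ty", "tz": the shift along the tool's x, y, z in cm; "ax", "ay", "az": the turn, a rotation vector about the tool's x, y, z in rad; "claw": the finger opening in cm, from 0 to 8.7. In form: [{"tx": .., "ty": .., "tz": .., "ax": .., "ay": .., "az": .., "claw": ..}, ...]. A call has 1 to 10 rows; each row shifts and turns the commanded pose from where the row before left it, along the tool's axes as they then stand; what a row does not reach is not made up. A row lasts 1/12 s, in which the tool goes at most 41.7 mm and 7.16 degrees, less where a joint would pass 70% of its speed; a pose out of reach is approached as far as the arm can. A call with a gripper value outside its range is refused whole. The fingers move at their own pace and stop on an object; the grip force is fixed at half the most. Time passes only in rows, so rows that do not move let the fingers close. It gives the time, the measured TCP pose, the force, the opening and the grip force at its end, in the units of the state.
- sense(): the state, without advancing time (a new reading comes with each control period).
- capture(name): name is "scene" or "top" or "wrist"; returns (picture, depth): 400x640x3 uint8, red, green, blue; 400x640 float32, m along the optical axis (not along the pixel's ray), 0 where there is no reading.
- camera_params(name): a dict with "intrinsics" (3x3 intrinsics, pixels), "R" (3x3) and "t" (3): a world point X has camera coordinates R X + t; the wrist camera has in their place "tool_from_camera" (4x4, takes a point from camera to tool coordinates, whose origin is the TCP and whose axes are the flange's). Camera axes: x right, y down, z forward; pixel columns grow to the right and rows downward; lengths in m; the calibration is good to about 2 mm. A picture is of the moment at which its call begins: read the wrist's pose just before it. camera_params takes no time and is no camera call.
- finish_job(): hands the job in; it is judged then, once.
The state is a dict: "time_s": time; "joints": joint angles; "joint_velocities": joint speeds; "effort": joint torques, N m; "tcp_pos": TCP position; "ee_rot": TCP orientation; "wrist_force": force on the tool from outside, world axes, zero at the start; "moment": the same for the moment, N m; "gripper_width": opening from 0.0 (shut) to 1.0 (fully open); "gripper_force": force on a finger pad.
Only numpy, scipy, OpenCV 4.12 (cv2) and the standard library are available. Lean on these libraries where they do the work, as an engineer would, in place of code of your own. Each camera call takes 0.05 s, during which the arm holds its last target. There are 200 camera calls.

## Working session

There is one attempt and no reset: what is moved stays moved. The work goes in short steps, Python scripts to look and compute and a tool call to move; the robot and the scene stay as the last step left them, time stands still between calls to the robot, and variables do not carry over. Pictures are saved under pics/ and viewed, at most 10 in all, crops included, and the job is handed in when it is done.

Besides the shell and the picture viewer there is one more tool, called as name(argument=value, ...) on one line, values as JSON. drive_tool: Moves the arm, as the interface text tells. Its arguments: {"type":"object","properties":{"rows":{"type":"array"}},"required":["rows"]}

```bash
mkdir -p pics; python3 - <<'E'
from station import *
import cv2,numpy as np
s=sense();print(s['time_s'],s['tcp_pos'],s['ee_rot'],s['gripper_width'])
for n in ('top','scene'):
    p,d=capture(n);cv2.imwrite(f'pics/{n}0.png',p[...,::-1]);np.savez(f'{n}0.npz',p=p,d=d)
    c=camera_params(n);print(n,c)
print(camera_params('wrist'))
E
```

```text
0.0 [ 0.23323507 -0.57919901  0.22146205] [[-9.27701019e-01 -3.73322946e-01 -8.93326037e-04]
 [-3.73324004e-01  9.27698923e-01  1.97403056e-03]
 [ 9.17866980e-05  2.16481022e-03 -9.99997653e-01]] 0.9995642643733306
top {'intrinsics': array([[424.76873475,   0.        , 324.31358599],
       [  0.        , 424.76873475, 196.34402053],
       [  0.        ,   0.        ,   1.        ]]), 'R': array([[ 0.00790802, -0.99991632,  0.01023749],
       [-0.98494388, -0.00955685, -0.17261003],
       [ 0.17269343, -0.00871835, -0.98493704]]), 't': array([0.15372431, 0.46205031, 0.83225228])}
scene {'intrinsics': array([[376.86777829,   0.        , 327.08622028],
       [  0.        , 376.86777829, 200.64859764],
       [  0.        ,   0.        ,   1.        ]]), 'R': array([[-0.72458498, -0.68915603, -0.00636973],
       [-0.46219878,  0.49277434, -0.73725555],
       [ 0.51122295, -0.53126021, -0.67558396]]), 't': array([0.47334516, 0.18537846, 0.75299564])}
{'intrinsics': array([[334.77194147,   0.        , 324.09275005],
       [  0.        , 334.77194147, 198.96805786],
       [  0.        ,   0.        ,   1.        ]]), 'tool_from_camera': array([[ 1.48473317e-04, -9.68055585e-01, -2.50735643e-01,
         6.83528169e-02],
       [ 9.99999886e-01,  2.57629521e-04, -4.02521137e-04,
        -1.79470768e-04],
       [ 4.54259738e-04, -2.50735554e-01,  9.68055513e-01,
        -1.62337354e-01],
       [ 0.00000000e+00,  0.00000000e+00,  0.00000000e+00,
         1.00000000e+00]])}
```

View pics/top0.png

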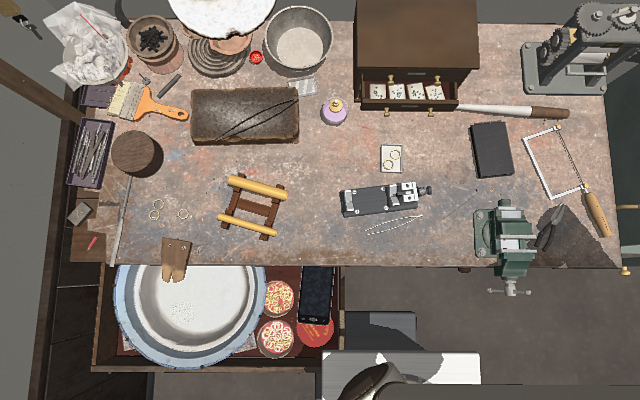

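The top view shows the rack at about (252,206), with the upper tube (257,187) looking wider than the lower one (247,226). The jig is at about (382,198), with its stop on the right near (405,190). I'll zoom in on both and compute world points.

```bash
cat > h.py <<'E'
import numpy as np,cv2
from station import *
def world(n,u,v,d,s=None):
    c=camera_params(n);K=c['intrinsics'];u,v,d=map(np.asarray,(u,v,d))
    X=np.stack([(u-K[0,2])/K[0,0]*d,(v-K[1,2])/K[1,1]*d,d],-1)
    if n=='wrist':
        T=c['tool_from_camera'];X=X@T[:3,:3].T+T[:3,3]
        return X@np.array(s['ee_rot']).T+s['tcp_pos']
    return (X-c['t'])@c['R']
def cloud(n,d,s=None):
    v,u=np.mgrid[:400,:640];return world(n,u,v,d,s)
E
python3 - <<'E'
from h import *
z=np.load('top0.npz');p,d=z['p'],z['d'];W=cloud('top',d)
for nm,(u0,u1,v0,v1),zl in (('rack',(205,305,165,245),.012),('jig',(335,440,170,240),.02)):
    m=np.zeros(d.shape,bool);m[v0:v1,u0:u1]=1
    hsv=cv2.cvtColor(p,cv2.COLOR_RGB2HSV).astype(int)
    if nm=='rack':
        b=m&(hsv[...,1]>110)&(hsv[...,2]>150)
        n,l,st,c=cv2.connectedComponentsWithStats(b.astype(np.uint8))
        for i in range(1,n):
            if st[i,4]>60:
                P=W[l==i];q=cv2.minAreaRect(P[:,:2].astype(np.float32)*1000);print(st[i],c[i],q,P[:,2].max(),np.percentile(P[:,2],90))
    P=W[m&(W[...,2]>zl)];print(nm,len(P),cv2.minAreaRect(P[:,:2].astype(np.float32)*1000),P[:,2].max())
a=cv2.resize(p[165:245,205:305],None,fx=4,fy=4,interpolation=3);b=cv2.resize(p[165:245,335:435],None,fx=4,fy=4,interpolation=3)
cv2.imwrite('pics/z.png',np.hstack([a,b])[...,::-1])
E
```

```text
[228 175  60  25 596] [257.67114094 186.95973154] ((428.21881103515625, 240.40859985351562), (270.47900390625, 71.51348114013672), 47.24409484863281) 0.8978968649880305 0.0392588207479882
[217 213  60  23 406] [246.49753695 224.10591133] ((377.7611389160156, 265.41949462890625), (239.16835021972656, 33.32937240600586), 63.881343841552734) 0.8978968649880305 0.03098628005270837
rack 1564 ((419.61444091796875, 254.49285888671875), (250.29312133789062, 130.54661560058594), 66.6937026977539) 0.8978968649880305
jig 903 ((434.42645263671875, 79.63658905029297), (105.36170196533203, 282.9908447265625), 34.97386169433594) 0.8978968649880305
```

View pics/z.png

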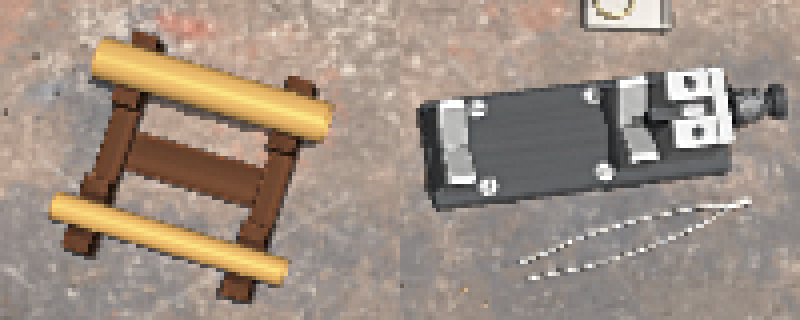

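The crop shows the wide tube at the top of the rack, from about (228,180) to (288,195) in the full picture. The narrow tube is at the bottom. The jig runs left to right with its stop at the right, about (435..445 crop px)/4. Next I filter out the depth outliers.

```bash
python3 - <<'E'
from h import *
z=np.load('top0.npz');p,d=z['p'],z['d'];W=cloud('top',d)
hsv=cv2.cvtColor(p,cv2.COLOR_RGB2HSV).astype(int)
ok=(d>0)&(W[...,2]<.07)
def box(u0,u1,v0,v1):
    m=np.zeros(d.shape,bool);m[v0:v1,u0:u1]=1;return m&ok
b=box(205,305,165,245)&(hsv[...,1]>110)&(hsv[...,2]>150)
for r in (box(205,305,165,205),box(205,305,207,245)):
    P=W[b&r&(W[...,2]>.018)];print(len(P),cv2.minAreaRect(P[:,:2].astype(np.float32)*1000),np.percentile(P[:,2],[50,95])*1000)
# bench height near
print(np.median(W[box(300,330,180,240)][:,2]))
P=W[box(335,440,170,225)&(W[...,2]>.006)];print('all',cv2.minAreaRect(P[:,:2].astype(np.float32)*1000))
P=W[box(335,433,170,225)&(W[...,2]>.006)&(W[...,2]<.02)];print('base',cv2.minAreaRect(P[:,:2].astype(np.float32)*1000))
Q=W[box(335,440,170,225)&(W[...,2]>.025)]
u,v=np.where(box(335,440,170,225)&(W[...,2]>.025))[::-1]
n,l,st,c=cv2.connectedComponentsWithStats((box(335,440,170,225)&(W[...,2]>.025)).astype(np.uint8))
for i in range(1,n):
    if st[i,4]>8:print(st[i],cv2.minAreaRect(W[l==i][:,:2].astype(np.float32)*1000),W[l==i][:,2].max())
E
```

```text
592 ((480.8594665527344, 296.6931457519531), (125.88313293457031, 20.918882369995117), 73.98143005371094) [36.77935848 39.91313714]
403 ((403.5560607910156, 317.0596008300781), (125.27093505859375, 13.61478328704834), 74.07369995117188) [28.73831751 31.65003709]
0.0005879133607306081
all ((466.65362548828125, 31.738677978515625), (116.53157043457031, 184.73158264160156), 0.33290258049964905)
base ((453.3001708984375, 45.62366485595703), (124.1248779296875, 155.73114013671875), 23.0832462310791)
[389 182  43  25 676] ((470.58172607421875, -19.515750885009766), (43.797279357910156, 83.70255279541016), 9.065659523010254) 0.060212196472913655
[344 190  10  23 162] ((452.4354248046875, 107.84060668945312), (44.05851745605469, 13.993776321411133), 7.918347358703613) 0.04715543067496515
```

```bash
python3 - <<'E'
from h import *
z=np.load('top0.npz');p,d=z['p'],z['d'];W=cloud('top',d)
ok=(d>0);P=W[ok]
a=np.array([.233,-.58]);b=np.array([.481,.297]);t=(b-a)/np.linalg.norm(b-a);n=np.array([-t[1],t[0]])
s=(P[:,:2]-a)@t;q=(P[:,:2]-a)@n
for k in np.arange(.05,1.05,.1):
    m=(abs(s-k)<.05)&(abs(q)<.13);print(round(k,2),P[m,2].max().round(3) if m.any() else None)
ax=np.array([np.cos(np.radians(74)),np.sin(np.radians(74))]);nn=np.array([ax[1],-ax[0]])
c=np.array([.481,.2967]);u=(P[:,:2]-c)@ax;w=(P[:,:2]-c)@-nn
for k in range(-70,71,5):
    m=(abs(u)<.025)&(abs(w-k/1000)<.0025);print(k,(P[m,2].max()*1000).round(1) if m.any() else None,end='; ')
E
```

```text
0.05 -0.747
0.15 0.025
0.25 0.02
0.35 0.095
0.45 0.094
0.55 0.059
0.65 0.06
0.75 0.047
0.85 0.043
0.95 0.053
-70 4.1; -65 2.7; -60 4.1; -55 2.8; -50 4.3; -45 4.1; -40 3.8; -35 4.0; -30 5.9; -25 4.1; -20 4.5; -15 3.0; -10 37.3; -5 40.5; 0 41.6; 5 39.5; 10 38.0; 15 4.6; 20 6.8; 25 3.6; 30 9.5; 35 9.0; 40 10.3; 45 9.8; 50 9.4; 55 4.2; 60 3.3; 65 4.7; 70 4.4;
```

drive_tool(rows=[{"tx": -1.2,"ty": 1.5,"claw": 5},{"tx": -2.3,"ty": 3.0,"claw": 5},{"tx": -2.3,"ty": 3.0,"claw": 5},{"tx": -2.3,"ty": 3.0,"claw": 5},{"tx": -2.3,"ty": 3.0,"claw": 5},{"tx": -2.3,"ty": 3.0,"claw": 5},{"tx": -2.3,"ty": 3.0,"claw": 5},{"tx": -2.3,"ty": 3.0,"claw": 5},{"tx": -2.3,"ty": 3.0,"claw": 5},{"tx": -2.3,"ty": 3.0,"claw": 5}])

```text
invalid input at $.rows[0]: expected keys tx, ty, tz, ax, ay, az, claw
```

drive_tool(rows=[{"tx": -2.3,"ty": 3.0,"claw": 5},{"tx": -2.3,"ty": 3.0,"claw": 5},{"tx": -2.3,"ty": 3.0,"claw": 5},{"tx": -2.3,"ty": 3.0,"claw": 5},{"tx": -2.3,"ty": 3.0,"claw": 5},{"tx": -2.3,"ty": 3.0,"claw": 5},{"tx": -2.3,"ty": 3.0,"claw": 5},{"tx": -2.3,"ty": 3.0,"claw": 5},{"tx": -2.3,"ty": 3.0,"claw": 5},{"tx": -2.3,"ty": 3.0,"claw": 5}])

```text
invalid input at $.rows[0]: expected keys tx, ty, tz, ax, ay, az, claw
```

drive_tool(rows=[{"tx": -2.3,"ty": 3.0,"claw": 5},{"tx": -2.3,"ty": 3.0,"claw": 5},{"tx": -2.3,"ty": 3.0,"claw": 5},{"tx": -1.3,"ty": 1.5,"claw": 5},{"az": -0.11,"claw": 5},{"az": -0.11,"claw": 5},{"az": -0.11,"claw": 5},{"az": -0.11,"claw": 5},{"az": -0.11,"claw": 5},{"az": -0.11,"claw": 5}])

```text
invalid input at $.rows[0]: expected keys tx, ty, tz, ax, ay, az, claw
```

drive_tool(rows=[{"az": -0.11,"claw": 5},{"az": -0.11,"claw": 5},{"az": -0.028,"claw": 5},{"claw": 5},{"claw": 5}])

```text
invalid input at $.rows[0]: expected keys tx, ty, tz, ax, ay, az, claw
```

```bash
cat > w.py <<'E'
from h import *
import sys
s=sense();p,d=capture('wrist');W=cloud('wrist',d,s)
np.savez(sys.argv[1]+'.npz',p=p,d=d,W=W);cv2.imwrite(f'pics/{sys.argv[1]}.png',p[...,::-1])
R=np.array(s['ee_rot']);print(s['time_s'],s['tcp_pos'],np.degrees(np.arctan2(R[1,0],R[0,0])),R[2],s['gripper_width'],s['wrist_force'])
E
python3 w.py w1; python3 - <<'E'
from h import *
z=np.load('w1.npz');p,d,W=z['p'],z['d'],z['W']
hsv=cv2.cvtColor(p,cv2.COLOR_RGB2HSV).astype(int)
b=(hsv[...,1]>110)&(hsv[...,2]>120)&(d>0)&(W[...,2]>.018)&(W[...,2]<.06)
n,l,st,c=cv2.connectedComponentsWithStats(b.astype(np.uint8))
for i in range(1,n):
    if st[i,4]>300:
        P=W[l==i];print(st[i],cv2.minAreaRect(P[:,:2].astype(np.float32)*1000),np.percentile(P[:,2],[50,95])*1000)
E
```

```text
0.1 [ 0.23326481 -0.57924253  0.22156922] -158.0782563620849 [ 1.01118424e-04  1.98695363e-03 -9.99998021e-01] 1.0002013305641895 [-0.08476423  0.25482284 -0.12757723]
```

View pics/w1.png

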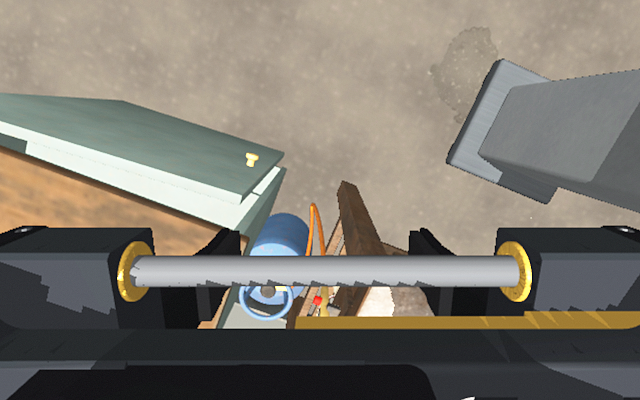

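The moves were refused because every row needs all seven keys. This view is still the start pose, showing only the gripper fingers and the floor. I'll resend with all keys.

drive_tool(rows=[{"tx": -1.2,"ty": 1.5,"tz": 0,"ax": 0,"ay": 0,"az": 0,"claw": 5},{"tx": -2.3,"ty": 3,"tz": 0,"ax": 0,"ay": 0,"az": 0,"claw": 5},{"tx": -2.3,"ty": 3,"tz": 0,"ax": 0,"ay": 0,"az": 0,"claw": 5},{"tx": -2.3,"ty": 3,"tz": 0,"ax": 0,"ay": 0,"az": 0,"claw": 5},{"tx": -2.3,"ty": 3,"tz": 0,"ax": 0,"ay": 0,"az": 0,"claw": 5},{"tx": -2.3,"ty": 3,"tz": 0,"ax": 0,"ay": 0,"az": 0,"claw": 5},{"tx": -2.3,"ty": 3,"tz": 0,"ax": 0,"ay": 0,"az": 0,"claw": 5},{"tx": -2.3,"ty": 3,"tz": 0,"ax": 0,"ay": 0,"az": 0,"claw": 5},{"tx": -2.3,"ty": 3,"tz": 0,"ax": 0,"ay": 0,"az": 0,"claw": 5},{"tx": -2.3,"ty": 3,"tz": 0,"ax": 0,"ay": 0,"az": 0,"claw": 5}])

```text
time_s: 0.98
tcp_pos: [0.33, -0.2318, 0.2225]
ee_rot: [[-0.928, -0.373, 0.0], [-0.373, 0.928, 0.0], [-0.0, -0.0, -1.0]]
wrist_force: [0.5, 0.4, 0.3]
gripper_width: 0.579
gripper_force: 0.0
```

drive_tool(rows=[{"tx": -2.3,"ty": 3,"tz": 0,"ax": 0,"ay": 0,"az": 0,"claw": 5},{"tx": -2.3,"ty": 3,"tz": 0,"ax": 0,"ay": 0,"az": 0,"claw": 5},{"tx": -2.3,"ty": 3,"tz": 0,"ax": 0,"ay": 0,"az": 0,"claw": 5},{"tx": -2.3,"ty": 3,"tz": 0,"ax": 0,"ay": 0,"az": 0,"claw": 5},{"tx": -2.3,"ty": 3,"tz": 0,"ax": 0,"ay": 0,"az": 0,"claw": 5},{"tx": -2.3,"ty": 3,"tz": 0,"ax": 0,"ay": 0,"az": 0,"claw": 5},{"tx": -2.3,"ty": 3,"tz": 0,"ax": 0,"ay": 0,"az": 0,"claw": 5},{"tx": -2.3,"ty": 3,"tz": 0,"ax": 0,"ay": 0,"az": 0,"claw": 5},{"tx": -2.3,"ty": 3,"tz": 0,"ax": 0,"ay": 0,"az": 0,"claw": 5},{"tx": -2.3,"ty": 3,"tz": 0,"ax": 0,"ay": 0,"az": 0,"claw": 5}])

```text
time_s: 1.82
tcp_pos: [0.4313, 0.1326, 0.2226]
ee_rot: [[-0.927, -0.374, 0.0], [-0.374, 0.927, 0.0], [-0.0, 0.0, -1.0]]
wrist_force: [0.9, -0.1, 0.1]
gripper_width: 0.579
gripper_force: 0.0
```

drive_tool(rows=[{"tx": -2.3,"ty": 3,"tz": 0,"ax": 0,"ay": 0,"az": 0,"claw": 5},{"tx": -2.3,"ty": 3,"tz": 0,"ax": 0,"ay": 0,"az": 0,"claw": 5},{"tx": -2.3,"ty": 3,"tz": 0,"ax": 0,"ay": 0,"az": 0,"claw": 5},{"tx": -1.3,"ty": 1.5,"tz": 0,"ax": 0,"ay": 0,"az": 0,"claw": 5},{"tx": 0,"ty": 0,"tz": 0,"ax": 0,"ay": 0,"az": -0.11,"claw": 5},{"tx": 0,"ty": 0,"tz": 0,"ax": 0,"ay": 0,"az": -0.11,"claw": 5},{"tx": 0,"ty": 0,"tz": 0,"ax": 0,"ay": 0,"az": -0.11,"claw": 5},{"tx": 0,"ty": 0,"tz": 0,"ax": 0,"ay": 0,"az": -0.11,"claw": 5},{"tx": 0,"ty": 0,"tz": 0,"ax": 0,"ay": 0,"az": -0.11,"claw": 5},{"tx": 0,"ty": 0,"tz": 0,"ax": 0,"ay": 0,"az": -0.11,"claw": 5}])

```text
time_s: 2.65
tcp_pos: [0.4681, 0.2586, 0.2222]
ee_rot: [[-0.499, -0.867, -0.001], [-0.867, 0.499, -0.0], [0.001, 0.0, -1.0]]
wrist_force: [0.1, -0.8, 0.2]
gripper_width: 0.573
gripper_force: 0.0
```

drive_tool(rows=[{"tx": 0,"ty": 0,"tz": 0,"ax": 0,"ay": 0,"az": -0.11,"claw": 5},{"tx": 0,"ty": 0,"tz": 0,"ax": 0,"ay": 0,"az": -0.11,"claw": 5},{"tx": 0,"ty": 0,"tz": 0,"ax": 0,"ay": 0,"az": -0.028,"claw": 5},{"tx": 0,"ty": 0,"tz": 0,"ax": 0,"ay": 0,"az": 0,"claw": 5},{"tx": 0,"ty": 0,"tz": 0,"ax": 0,"ay": 0,"az": 0,"claw": 5}])

```text
time_s: 3.07
tcp_pos: [0.4681, 0.2585, 0.2223]
ee_rot: [[-0.277, -0.961, -0.0], [-0.961, 0.277, -0.0], [0.0, 0.0, -1.0]]
wrist_force: [-0.8, -0.3, -0.3]
gripper_width: 0.573
gripper_force: 0.0
```

```bash
python3 w.py w2; cat > tubes.py <<'E'
from h import *
import sys
z=np.load(sys.argv[1]+'.npz');p,d,W=z['p'],z['d'],z['W']
hsv=cv2.cvtColor(p,cv2.COLOR_RGB2HSV).astype(int)
b=(hsv[...,1]>110)&(hsv[...,2]>120)&(d>0)&(W[...,2]>.018)&(W[...,2]<.06)
n,l,st,c=cv2.connectedComponentsWithStats(b.astype(np.uint8))
for i in range(1,n):
    if st[i,4]>300:
        P=W[l==i];print(st[i],cv2.minAreaRect(P[:,:2].astype(np.float32)*1000),np.percentile(P[:,2],[50,95])*1000)
E
python3 tubes.py w2
```

```text
3.0667 [0.46813667 0.25854868 0.22231731] -106.10183083828491 [ 4.19046042e-04  3.69548952e-04 -9.99999844e-01] 0.5733500466018854 [-0.81612633 -0.32651907 -0.26537835]
[ 378  154   25   86 1124] ((404.45928955078125, 301.126953125), (96.20953369140625, 26.57041358947754), 75.89677429199219) [28.77999819 30.65779456]
[ 304  156   37   99 2079] ((479.2401123046875, 288.5792236328125), (110.99745178222656, 39.52104568481445), 73.94790649414062) [36.8214722  39.12315684]
[131 175  70  24 468] ((635.2279052734375, 221.1331787109375), (82.37936401367188, 13.74610424041748), 2.7707390785217285) [38.93192303 40.86604202]
[202 180  36  75 455] ((588.7098999023438, 268.4707946777344), (10.977067947387695, 87.85538482666016), 3.0218653678894043) [39.16326488 40.83176224]
```

View pics/w2.png

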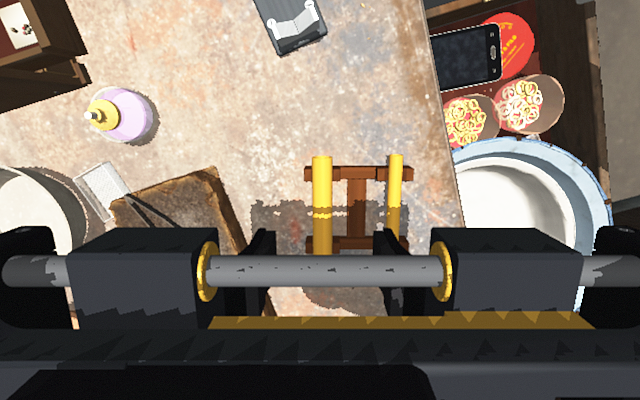

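The wrist view shows the wide tube at columns 312–332, rows 156–255, and the narrow one at columns 388–403. The gripper hides the lower part. I'll intersect the silhouette midline with the known axis height.

```bash
python3 - <<'E'
from h import *
z=np.load('w2.npz');p,W,d=z['p'],z['W'],z['d'];s=sense()
hsv=cv2.cvtColor(p,cv2.COLOR_RGB2HSV).astype(int)
b=(hsv[...,1]>110)&(hsv[...,2]>110)
R=np.array(s['ee_rot']);cam=world('wrist',0,0,0.,s)
L=[]
for v in range(160,200,3):
    u=np.where(b[v,300:345])[0]+300
    X=world('wrist',(u[0]+u[-1])/2,v,1.,s);r=X-cam;X=cam+r*(.0276-cam[2])/r[2];L.append(X)
L=np.array(L);t=(L-s['tcp_pos'])@R;print((t[::3]*1000).round(1));k=np.polyfit(t[:,0],t[:,1],1);print('tool: slope deg',np.degrees(k[0]),'y at x=-.03',np.polyval(k,-.036))
c=np.array([.4809,.2967,.0276]);print('top c in tool',((c-s['tcp_pos'])@R*1000).round(1))
X=world('wrist',322,156,1.,s);r=X-cam;X=cam+r*(.0276+.0-cam[2])/r[2];print('end',((X-s['tcp_pos'])@R*1000).round(1))
E
```

```text
[[ 19.1  -2.9 194.8]
 [  9.4   0.3 194.8]
 [ -0.4  -0.2 194.8]
 [-10.4  -2.9 194.8]
 [-20.5  -3.  194.8]]
tool: slope deg 1.61268687954733 y at x=-.03 -0.0029910808148178657
top c in tool [-40.2  -1.7 194.8]
end [ 23.4  -2.3 194.8]
```

drive_tool(rows=[{"tx": -2,"ty": -0.1,"tz": 0,"ax": 0,"ay": 0,"az": 0,"claw": 5},{"tx": -2,"ty": -0.1,"tz": 1,"ax": 0,"ay": 0,"az": 0,"claw": 5},{"tx": 0,"ty": 0,"tz": 3.5,"ax": 0,"ay": 0,"az": 0,"claw": 5},{"tx": 0,"ty": 0,"tz": 3.5,"ax": 0,"ay": 0,"az": 0,"claw": 5},{"tx": 0,"ty": 0,"tz": 3.5,"ax": 0,"ay": 0,"az": 0,"claw": 5},{"tx": 0,"ty": 0,"tz": 3.5,"ax": 0,"ay": 0,"az": 0,"claw": 5},{"tx": 0,"ty": 0,"tz": 2,"ax": 0,"ay": 0,"az": 0,"claw": 5},{"tx": 0,"ty": 0,"tz": 2,"ax": 0,"ay": 0,"az": 0,"claw": 5},{"tx": 0,"ty": 0,"tz": 1.87,"ax": 0,"ay": 0,"az": 0,"claw": 5},{"tx": 0,"ty": 0,"tz": 0,"ax": 0,"ay": 0,"az": 0,"claw": 5}])

```text
time_s: 3.95
tcp_pos: [0.4791, 0.2945, 0.01]
ee_rot: [[-0.278, -0.961, -0.006], [-0.961, 0.278, -0.006], [0.007, 0.004, -1.0]]
wrist_force: [-1.1, -0.5, -0.1]
gripper_width: 0.573
gripper_force: 0.0
```

drive_tool(rows=[{"tx": 0,"ty": 0,"tz": 0,"ax": 0,"ay": 0,"az": 0,"claw": 3.5},{"tx": 0,"ty": 0,"tz": 0,"ax": 0,"ay": 0,"az": 0,"claw": 3},{"tx": 0,"ty": 0,"tz": 0,"ax": 0,"ay": 0,"az": 0,"claw": 2.6},{"tx": 0,"ty": 0,"tz": 0,"ax": 0,"ay": 0,"az": 0,"claw": 2.4},{"tx": 0,"ty": 0,"tz": 0,"ax": 0,"ay": 0,"az": 0,"claw": 2.2},{"tx": 0,"ty": 0,"tz": 0,"ax": 0,"ay": 0,"az": 0,"claw": 1},{"tx": 0,"ty": 0,"tz": 0,"ax": 0,"ay": 0,"az": 0,"claw": 0},{"tx": 0,"ty": 0,"tz": 0,"ax": 0,"ay": 0,"az": 0,"claw": 0},{"tx": 0,"ty": 0,"tz": 0,"ax": 0,"ay": 0,"az": 0,"claw": 0},{"tx": 0,"ty": 0,"tz": 0,"ax": 0,"ay": 0,"az": 0,"claw": 0}])

```text
time_s: 4.78
tcp_pos: [0.4817, 0.2968, 0.0146]
ee_rot: [[-0.276, -0.961, 0.001], [-0.961, 0.276, 0.001], [-0.001, -0.001, -1.0]]
wrist_force: [0.1, -1.1, 5.8]
gripper_width: 0.241
gripper_force: 30.0
```

drive_tool(rows=[{"tx": 0,"ty": 0,"tz": -0.5,"ax": 0,"ay": 0,"az": 0,"claw": 0},{"tx": 0,"ty": 0,"tz": -1,"ax": 0,"ay": 0,"az": 0,"claw": 0},{"tx": 0,"ty": 0,"tz": -2,"ax": 0,"ay": 0,"az": 0,"claw": 0},{"tx": 0,"ty": 0,"tz": -3,"ax": 0,"ay": 0,"az": 0,"claw": 0},{"tx": 0,"ty": 0,"tz": -3,"ax": 0,"ay": 0,"az": 0,"claw": 0},{"tx": 0,"ty": 0,"tz": -2,"ax": 0,"ay": 0,"az": -0.05,"claw": 0},{"tx": 0,"ty": 0,"tz": 0,"ax": 0,"ay": 0,"az": -0.1,"claw": 0},{"tx": 0,"ty": 0,"tz": 0,"ax": 0,"ay": 0,"az": -0.1,"claw": 0},{"tx": 0,"ty": 0,"tz": 0,"ax": 0,"ay": 0,"az": -0.1,"claw": 0},{"tx": 0,"ty": 0,"tz": 0,"ax": 0,"ay": 0,"az": -0.07,"claw": 0}])

```text
time_s: 5.62
tcp_pos: [0.4808, 0.2963, 0.1292]
ee_rot: [[0.144, -0.99, -0.001], [-0.99, -0.144, 0.0], [-0.0, 0.001, -1.0]]
wrist_force: [-0.3, 0.7, -1.5]
gripper_width: 0.241
gripper_force: 30.0
```

drive_tool(rows=[{"tx": 1,"ty": 0,"tz": 0,"ax": 0,"ay": 0,"az": 0,"claw": 0},{"tx": 2,"ty": 0,"tz": 0,"ax": 0,"ay": 0,"az": 0,"claw": 0},{"tx": 2,"ty": 0,"tz": 0,"ax": 0,"ay": 0,"az": 0,"claw": 0},{"tx": 2,"ty": 0,"tz": 0,"ax": 0,"ay": 0,"az": 0,"claw": 0},{"tx": 2,"ty": 0.5,"tz": 0,"ax": 0,"ay": 0,"az": 0,"claw": 0},{"tx": 2,"ty": 1.5,"tz": 0,"ax": 0,"ay": 0,"az": 0,"claw": 0},{"tx": 2,"ty": 2,"tz": 0,"ax": 0,"ay": 0,"az": 0,"claw": 0},{"tx": 1,"ty": 1,"tz": 0,"ax": 0,"ay": 0,"az": 0,"claw": 0},{"tx": 0,"ty": 0,"tz": 0,"ax": 0,"ay": 0,"az": 0,"claw": 0},{"tx": 0,"ty": 0,"tz": 0,"ax": 0,"ay": 0,"az": 0,"claw": 0}])

```text
time_s: 6.45
tcp_pos: [0.4511, 0.1501, 0.1293]
ee_rot: [[0.137, -0.991, 0.001], [-0.991, -0.137, 0.0], [-0.0, -0.001, -1.0]]
wrist_force: [0.3, 0.4, -1.8]
gripper_width: 0.244
gripper_force: 30.0
```

```bash
python3 w.py w3; python3 -c "
from h import *
p,d=capture('top');np.savez('top1.npz',p=p,d=d)"
```

```text
6.45 [0.45109172 0.15007709 0.12930084] -82.10724157039981 [-2.81024215e-04 -6.01918270e-04 -9.99999779e-01] 0.24369737697855032 [ 0.34128158  0.43767506 -1.75703595]
```

View pics/w3.png

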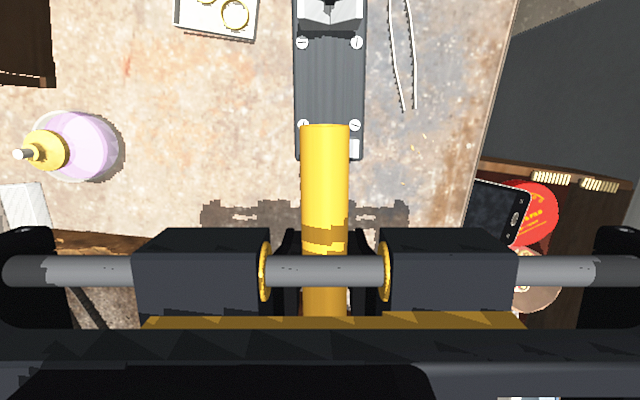

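The held tube spans columns 301–349 from row 125 down, nearly in line with the jig base at columns 293–365. I'll fit the jig's centreline and the tube's pose in the tool frame.

```bash
python3 - <<'E'
from h import *
z=np.load('w3.npz');p,W,d=z['p'],z['W'],z['d'];s=sense()
R=np.array(s['ee_rot']);T=(W-s['tcp_pos'])@R*1000
def ray(u,v,h):
    cam=world('wrist',0,0,0.,s);r=world('wrist',u,v,1.,s)-cam;return ((cam+r*(h-cam[2])/r[2])-s['tcp_pos'])@R*1000
g=cv2.cvtColor(p,cv2.COLOR_RGB2GRAY).astype(int)
A=[]
for v in range(50,118,4):
    u=np.where((g[v,280:385]<100)&(d[v,280:385]>0)&(W[v,280:385,2]<.02))[0]+280
    # trim to base-top points by height
    zz=W[v,280:385,2]; uh=np.where((zz>.006)&(zz<.02))[0]+280
    A.append((v,u[0],u[-1],uh[0],uh[-1],*ray(uh[0],v,.01)[:2],*ray(uh[-1],v,.01)[:2]))
A=np.array(A);print(A[::2].round(1))
x=(A[:,5]+A[:,7])/2;y=(A[:,6]+A[:,8])/2;k=np.polyfit(x,y,1);print('jig line slope deg',np.degrees(k[0]),'y at x=90',np.polyval(k,90),'width',np.median(abs(A[:,8]-A[:,6])))
for u,v in ((302,43),(357,43),(302,125),(354,125)):print('screw',ray(u,v,.01).round(1))
# tube
hsv=cv2.cvtColor(p,cv2.COLOR_RGB2HSV).astype(int)
b=np.zeros(d.shape,bool);b[120:222,290:360]=1
b&=(hsv[...,1]>110)&(d>0)
t=T[b];t=t[(t[:,2]<20)&(t[:,2]>-60)]
print('tube x max',np.percentile(t[:,0],99.5))
B=[]
for x0 in range(20,66,4):
    m=t[abs(t[:,0]-x0)<2]
    if len(m)>20:B.append((x0,(np.percentile(m[:,1],1)+np.percentile(m[:,1],99))/2,np.percentile(m[:,2],5),m[:,1].min(),m[:,1].max()))
B=np.array(B);print(B.round(1));print('yaw deg',np.degrees(np.polyfit(B[:,0],B[:,1],1)[0]),'pitch',np.degrees(np.polyfit(B[:,0],B[:,2],1)[0]))
z=np.load('top1.npz');p,d=z['p'],z['d'];W=(cloud('top',d)-s['tcp_pos'])@R*1000
print(world('top',0,0,0))
m=np.zeros(d.shape,bool);m[170:225,335:440]=1
T=W[m&(d>0)];h=s['tcp_pos'][2]*1000-T[:,2]
q=T[(h>28)&(h<70)&(T[:,0]>20)];
H,e=np.histogram(q[:,0],bins=np.arange(20,190,3));print(list(zip(e.astype(int),H)))
for lo,hi in ((28,60),(110,170)):
    w=q[(q[:,0]>lo)&(q[:,0]<hi)];print(lo,np.percentile(w[:,1],[1,99]),np.percentile(w[:,0],[1,99]))
E
```

```text
[[ 50.  293.  364.  293.  366.  115.5 -24.2 115.5  32.7]
 [ 58.  293.  364.  293.  365.  109.7 -24.3 109.7  32.1]
 [ 66.  293.  364.  293.  365.  103.8 -24.5 103.8  32.3]
 [ 74.  293.  364.  293.  365.   97.9 -24.6  97.9  32.4]
 [ 82.  294.  364.  294.  365.   91.9 -23.9  91.9  32.6]
 [ 90.  294.  363.  294.  364.   85.8 -24.1  85.8  32. ]
 [ 98.  294.  363.  294.  364.   79.7 -24.2  79.7  32.2]
 [106.  294.  363.  294.  364.   73.5 -24.4  73.5  32.4]
 [114.  294.  363.  294.  364.   67.2 -24.5  67.2  32.6]]
jig line slope deg -0.07500647701760849 y at x=90 3.987352373061526 width 56.57172795807371
screw [120.5 -17.1 119.2]
screw [120.5  25.5 119.2]
screw [ 58.4 -18.1 119.3]
screw [ 58.4  24.6 119.2]
tube x max 64.58230235205174
[[ 24.    1.1 -24.4  -9.5  12.2]
 [ 28.    1.4 -24.5  -9.4  12.2]
 [ 32.    1.2 -24.7  -9.3  12.1]
 [ 36.    1.2 -24.4  -9.2  11.9]
 [ 40.    1.4 -24.5  -9.1  11.9]
 [ 44.    1.4 -24.5  -9.5  11.8]
 [ 48.    1.1 -24.6  -9.5  12.3]
 [ 52.    1.1 -24.6  -9.4  12.2]
 [ 56.    1.2 -24.6  -9.2  11.6]
 [ 60.    1.4 -24.6  -9.1  12. ]
 [ 64.    1.2 -24.5  -9.1  11.9
[... 1753 characters left out ...]
.int64(16))]Traceback (most recent call last):
  File "<stdin>", line 34, in <module>
    return _quantile_unchecked(
        a, q, axis, out, overwrite_input, method, keepdims, weights)
    return _ureduce(a,
                    func=_quantile_ureduce_func,
    ...<5 lines>...
                    overwrite_input=overwrite_input,
                    method=method)
    r = func(a, **kwargs)
    result = _quantile(arr,
                       quantiles=q,
    ...<2 lines>...
                       out=out,
                       weights=wgt)
    slices_having_nans = np.isnan(arr[-1, ...])
                                  ~~~^^^^^^^^^
IndexError: index -1 is out of bounds for axis 0 with size 0
```

Wrist and top cameras agree: in the tool frame jig x = tool x − 94 mm, with the jig axis at y ≈ +4.1. The tube axis is at y ≈ 1.3, 13.3 mm above the TCP. So I shift tx +7.2 cm and ty +0.28 cm, then descend.

drive_tool(rows=[{"tx": 1.2,"ty": 0.28,"tz": 0,"ax": 0,"ay": 0,"az": 0,"claw": 0},{"tx": 2,"ty": 0,"tz": 0,"ax": 0,"ay": 0,"az": 0,"claw": 0},{"tx": 2,"ty": 0,"tz": 0,"ax": 0,"ay": 0,"az": 0,"claw": 0},{"tx": 1.5,"ty": 0,"tz": 0,"ax": 0,"ay": 0,"az": 0,"claw": 0},{"tx": 0.5,"ty": 0,"tz": 0,"ax": 0,"ay": 0,"az": 0,"claw": 0},{"tx": 0,"ty": 0,"tz": 2,"ax": 0,"ay": 0,"az": 0,"claw": 0},{"tx": 0,"ty": 0,"tz": 2,"ax": 0,"ay": 0,"az": 0,"claw": 0},{"tx": 0,"ty": 0,"tz": 2,"ax": 0,"ay": 0,"az": 0,"claw": 0},{"tx": 0,"ty": 0,"tz": 1,"ax": 0,"ay": 0,"az": 0,"claw": 0},{"tx": 0,"ty": 0,"tz": 0,"ax": 0,"ay": 0,"az": 0,"claw": 0}])

```text
time_s: 7.38
tcp_pos: [0.4572, 0.0787, 0.0565]
ee_rot: [[0.139, -0.99, -0.005], [-0.99, -0.139, -0.002], [0.002, 0.005, -1.0]]
wrist_force: [-0.2, 0.1, -1.3]
gripper_width: 0.246
gripper_force: 30.0
```

```bash
python3 w.py w4; python3 - <<'E'
from h import *
p,d=capture('scene');q,e=capture('top')
a=p[:, :];c=camera_params('scene');K=c['intrinsics']
x=K@(c['R']@np.array([.459,.04,.05])+c['t']);u,v=(x[:2]/x[2]).astype(int);print(u,v)
a=cv2.resize(p[max(v-50,0):v+50,max(u-50,0):u+50],(400,400),interpolation=3)
c=camera_params('top');K=c['intrinsics'];x=K@(c['R']@np.array([.459,.04,.05])+c['t']);u,v=(x[:2]/x[2]).astype(int)
b=cv2.resize(q[v-50:v+50,u-50:u+50],(400,400),interpolation=3)
cv2.imwrite('pics/sc4.png',np.hstack([a,b])[...,::-1])
E
```

```text
7.3833 [0.45719416 0.07868083 0.05653059] -82.0004141996887 [ 0.00174927  0.00535444 -0.99998413] 0.24596554009278615 [-0.18442224  0.10538184 -1.33987534]
372 182
```

View pics/w4.png

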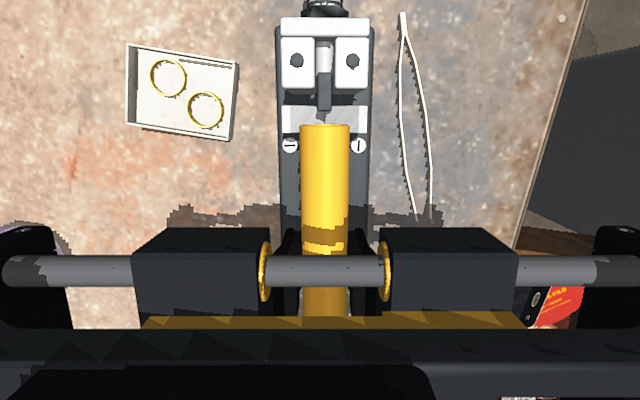

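View pics/sc4.png

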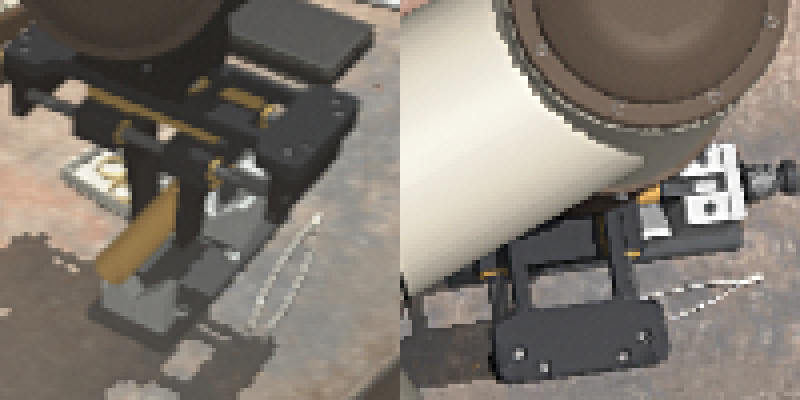

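The wrist view shows the tube (columns 301–349) centred on the ejector (column 323) and the stop cheeks (columns 281–368). Its end at row 125 is short of the front rest. I'll check the lateral offset and gap by depth.

```bash
python3 - <<'E'
from h import *
z=np.load('w4.npz');p,W,d=z['p'],z['W'],z['d'];s=sense()
R=np.array([[.139,-.99,0],[-.99,-.139,0],[0,0,-1]]);o=sense()['tcp_pos'];print(o)
s=dict(s);T=(W-o)@np.array(s['ee_rot'])*1000;Z=W[...,2]*1000
def rg(n,u0,u1,v0,v1,z0,z1):
    t=T[v0:v1,u0:u1].reshape(-1,3);h=Z[v0:v1,u0:u1].ravel();k=(h>z0)&(h<z1);t=t[k];print(n,k.sum(),'x',np.percentile(t[:,0],[1,50,99]).round(1),'y',np.percentile(t[:,1],[1,50,99]).round(1),'z',np.median(h[k]).round(1))
rg('stop top',260,390,10,100,52,62)
rg('rest',265,390,98,135,25,48)
rg('ejector',314,332,60,115,45,56)
rg('tube',290,360,118,220,60,100)
E
```

```text
[0.45944006 0.07973693 0.05939447]
stop top 5493 x [ 80.2  96.8 112.3] y [-16.7   2.5  22.3] z 57.0
rest 1873 x [59.4 67.3 73. ] y [-18.7   2.6  24.4] z 40.0
ejector 730 x [70.3 81.8 93.7] y [-2.   2.5  5.9] z 50.8
tube 4676 x [23.8 45.2 64.1] y [-8.1  2.6 13.2] z 79.1
```

drive_tool(rows=[{"tx": 0.2,"ty": 0.03,"tz": 0.8,"ax": 0,"ay": 0,"az": 0,"claw": 0},{"tx": 0,"ty": 0,"tz": 0.8,"ax": 0,"ay": 0,"az": 0,"claw": 0},{"tx": 0,"ty": 0,"tz": 0.5,"ax": 0,"ay": 0,"az": 0,"claw": 0},{"tx": 0,"ty": 0,"tz": 0.4,"ax": 0,"ay": 0,"az": 0,"claw": 0},{"tx": 0,"ty": 0,"tz": 0.2,"ax": 0,"ay": 0,"az": 0,"claw": 0},{"tx": 0,"ty": 0,"tz": 0.1,"ax": 0,"ay": 0,"az": 0,"claw": 0},{"tx": 0,"ty": 0,"tz": 0.1,"ax": 0,"ay": 0,"az": 0,"claw": 0},{"tx": 0,"ty": 0,"tz": 0.1,"ax": 0,"ay": 0,"az": 0,"claw": 0},{"tx": 0,"ty": 0,"tz": 0,"ax": 0,"ay": 0,"az": 0,"claw": 0},{"tx": 0,"ty": 0,"tz": 0,"ax": 0,"ay": 0,"az": 0,"claw": 0}])

```text
time_s: 8.37
tcp_pos: [0.4586, 0.0772, 0.0299]
ee_rot: [[0.14, -0.99, 0.0], [-0.99, -0.14, -0.0], [0.0, -0.0, -1.0]]
wrist_force: [-2.4, -0.7, 5.9]
gripper_width: 0.245
gripper_force: 30.0
```

drive_tool(rows=[{"tx": 0,"ty": 0.03,"tz": 0.03,"ax": 0,"ay": 0,"az": 0,"claw": 0},{"tx": 0,"ty": 0,"tz": 0,"ax": 0,"ay": 0,"az": 0,"claw": 0},{"tx": 0,"ty": 0,"tz": 0,"ax": 0,"ay": 0,"az": 0,"claw": 0}])

```text
time_s: 8.62
tcp_pos: [0.4586, 0.0772, 0.0298]
ee_rot: [[0.14, -0.99, 0.001], [-0.99, -0.14, 0.0], [0.0, -0.001, -1.0]]
wrist_force: [-2.5, 0.4, 7.6]
gripper_width: 0.248
gripper_force: 30.0
```

```bash
cat > chk.py <<'E'
from h import *
import sys
s=sense();p,d=capture('wrist');np.savez(sys.argv[1],p=p,d=d);W=cloud('wrist',d,s);R=np.array(s['ee_rot']);T=(W-s['tcp_pos'])@R*1000
print(s['time_s'],s['tcp_pos'],'Ftool',(np.array(s['wrist_force'])@R).round(1),'M',(np.array(s['moment'])@R).round(2),s['gripper_force'])
hsv=cv2.cvtColor(p,cv2.COLOR_RGB2HSV).astype(int);Z=W[...,2]*1000
tm=np.zeros(d.shape,bool);tm[60:222,285:365]=1
m=tm&(hsv[...,1]>110)&(hsv[...,0]<35)&(Z>38)&(Z<70);t=T[m];h=Z[m]
B=[]
for x0 in range(24,62,3):
    k=abs(t[:,0]-x0)<1.5;B.append((x0,(np.percentile(t[k,1],1)+np.percentile(t[k,1],99))/2,np.percentile(h[k],97)))
B=np.array(B);f=np.polyfit(B[:,0],B[:,1],1);g=np.polyfit(B[:,0],B[:,2],1)
print('tube end x',np.percentile(t[:,0],99.5).round(1),'y',B[:,1].mean().round(2),'yaw',np.degrees(f[0]).round(2),'top z near/far',np.polyval(g,[0,60]).round(2))
s1=np.zeros(d.shape,bool);s1[:120,260:390]=1
m=s1&(hsv[...,1]<60)&(Z>54)&(Z<61);q=T[m];print('stop face x',np.percentile(q[:,0],1).round(1),'y mid',((np.percentile(q[:,1],1)+np.percentile(q[:,1],99))/2).round(2),'top z',np.median(Z[m]).round(2),m.sum())
E
python3 chk.py c5
```

```text
8.6167 [0.45857384 0.07721929 0.02981435] Ftool [-0.8  2.4 -7.6] M [-0.89  0.01  0.03] 30.0006964802742
tube end x 63.5 y 0.2 yaw -0.06 top z near/far [54.24 54.8 ]
stop face x 77.9 y mid 1.54 top z 57.06 7716
```

The tube sits about 1.3 mm high and 1.3 mm off towards tool −y, so it is resting on one flank. I shift it across and lower it.

drive_tool(rows=[{"tx": 0,"ty": 0.06,"tz": 0,"ax": 0,"ay": 0,"az": 0,"claw": 0},{"tx": 0,"ty": 0.06,"tz": 0,"ax": 0,"ay": 0,"az": 0,"claw": 0},{"tx": 0,"ty": 0,"tz": 0.04,"ax": 0,"ay": 0,"az": 0,"claw": 0},{"tx": 0,"ty": 0,"tz": 0.04,"ax": 0,"ay": 0,"az": 0,"claw": 0},{"tx": 0,"ty": 0,"tz": 0.03,"ax": 0,"ay": 0,"az": 0,"claw": 0},{"tx": 0,"ty": 0,"tz": 0,"ax": 0,"ay": 0,"az": 0,"claw": 0},{"tx": 0,"ty": 0,"tz": 0,"ax": 0,"ay": 0,"az": 0,"claw": 0}])

```text
time_s: 9.25
tcp_pos: [0.4577, 0.0773, 0.0289]
ee_rot: [[0.14, -0.99, 0.001], [-0.99, -0.14, 0.0], [-0.0, -0.001, -1.0]]
wrist_force: [-2.9, -1.0, 12.4]
gripper_width: 0.242
gripper_force: 30.0
```

```bash
python3 chk.py c6
```

```text
9.25 [0.45770773 0.07727223 0.02890542] Ftool [  0.6   3.  -12.4] M [-1.09 -0.12  0.03] 30.005313456058502
tube end x 63.5 y 0.27 yaw -0.06 top z near/far [53.35 53.77]
stop face x 78.2 y mid 0.72 top z 57.07 7828
```

drive_tool(rows=[{"tx": 0,"ty": 0.05,"tz": 0,"ax": 0,"ay": 0,"az": 0,"claw": 0},{"tx": 0,"ty": 0.03,"tz": 0.02,"ax": 0,"ay": 0,"az": 0,"claw": 0},{"tx": 0,"ty": 0,"tz": 0.02,"ax": 0,"ay": 0,"az": 0,"claw": 0},{"tx": 0,"ty": 0,"tz": 0,"ax": 0,"ay": 0,"az": 0,"claw": 0},{"tx": 0,"ty": 0,"tz": 0,"ax": 0,"ay": 0,"az": 0,"claw": 0}])

```text
time_s: 9.72
tcp_pos: [0.4577, 0.0773, 0.0289]
ee_rot: [[0.141, -0.99, 0.003], [-0.99, -0.141, 0.001], [-0.0, -0.003, -1.0]]
wrist_force: [-2.4, -1.6, 13.2]
gripper_width: 0.243
gripper_force: 30.0
```

```bash
python3 chk.py c7
```

```text
9.7167 [0.45770466 0.07730866 0.02890007] Ftool [  1.2   2.5 -13.3] M [-0.79  0.22  0.14] 30.006953179836273
tube end x 63.5 y 0.27 yaw -0.08 top z near/far [53.5  53.72]
stop face x 78.2 y mid 0.7 top z 57.09 7845
```

The last push left it unmoved, so the tube is seated in the V within measurement noise. Gap to the stop is 14.7 mm and to the ejector about 4.7 mm. I slide it gently.

drive_tool(rows=[{"tx": 0.1,"ty": 0,"tz": -0.03,"ax": 0,"ay": 0,"az": 0,"claw": 0},{"tx": 0.1,"ty": 0,"tz": 0,"ax": 0,"ay": 0,"az": 0,"claw": 0},{"tx": 0.15,"ty": 0,"tz": 0,"ax": 0,"ay": 0,"az": 0,"claw": 0},{"tx": 0.15,"ty": 0,"tz": 0,"ax": 0,"ay": 0,"az": 0,"claw": 0},{"tx": 0.15,"ty": 0,"tz": 0,"ax": 0,"ay": 0,"az": 0,"claw": 0},{"tx": 0.15,"ty": 0,"tz": 0,"ax": 0,"ay": 0,"az": 0,"claw": 0},{"tx": 0.1,"ty": 0,"tz": 0,"ax": 0,"ay": 0,"az": 0,"claw": 0},{"tx": 0.1,"ty": 0,"tz": 0,"ax": 0,"ay": 0,"az": 0,"claw": 0},{"tx": 0,"ty": 0,"tz": 0,"ax": 0,"ay": 0,"az": 0,"claw": 0},{"tx": 0,"ty": 0,"tz": 0,"ax": 0,"ay": 0,"az": 0,"claw": 0}])

```text
time_s: 10.6
tcp_pos: [0.4587, 0.0706, 0.0289]
ee_rot: [[0.14, -0.99, 0.004], [-0.99, -0.14, 0.005], [-0.004, -0.005, -1.0]]
wrist_force: [-10.3, 16.1, 11.9]
gripper_width: 0.245
gripper_force: 30.0
```

```bash
python3 chk.py c8
```

```text
10.6 [0.45871466 0.07061259 0.02888666] Ftool [-17.4   7.9 -11.8] M [-2.29 -5.25  0.07] 30.014789700508118
tube end x 63.1 y 0.39 yaw 0.09 top z near/far [53.32 53.68]
stop face x 71.6 y mid 0.59 top z 57.08 7533
```

drive_tool(rows=[{"tx": 0.1,"ty": -0.04,"tz": -0.03,"ax": 0,"ay": 0,"az": 0,"claw": 0},{"tx": 0.1,"ty": -0.04,"tz": -0.03,"ax": 0,"ay": 0,"az": 0,"claw": 0},{"tx": 0.1,"ty": 0,"tz": 0,"ax": 0,"ay": 0,"az": 0,"claw": 0},{"tx": 0.1,"ty": 0,"tz": 0,"ax": 0,"ay": 0,"az": 0,"claw": 0},{"tx": 0.1,"ty": 0,"tz": 0,"ax": 0,"ay": 0,"az": 0,"claw": 0},{"tx": 0.1,"ty": 0,"tz": 0,"ax": 0,"ay": 0,"az": 0,"claw": 0},{"tx": 0,"ty": 0,"tz": 0,"ax": 0,"ay": 0,"az": 0,"claw": 0},{"tx": 0,"ty": 0,"tz": 0,"ax": 0,"ay": 0,"az": 0,"claw": 0}])

```text
time_s: 11.32
tcp_pos: [0.4595, 0.0646, 0.029]
ee_rot: [[0.139, -0.99, 0.002], [-0.99, -0.139, 0.005], [-0.004, -0.003, -1.0]]
wrist_force: [-10.4, 18.3, 9.2]
gripper_width: 0.242
gripper_force: 30.0
```

```bash
python3 chk.py c9
```

```text
11.3167 [0.45950662 0.06464826 0.02895155] Ftool [-19.6   7.7  -9.1] M [-2.43 -5.66  0.11] 30.012051165103912
tube end x 63.1 y 0.38 yaw 0.1 top z near/far [53.59 53.59]
stop face x 66.0 y mid 0.63 top z 57.1 7136
```

drive_tool(rows=[{"tx": 0.06,"ty": -0.04,"tz": 0,"ax": 0,"ay": 0,"az": 0,"claw": 0},{"tx": 0.06,"ty": 0,"tz": 0,"ax": 0,"ay": 0,"az": 0,"claw": 0},{"tx": 0.06,"ty": 0,"tz": 0,"ax": 0,"ay": 0,"az": 0,"claw": 0},{"tx": 0.06,"ty": 0,"tz": 0,"ax": 0,"ay": 0,"az": 0,"claw": 0},{"tx": 0,"ty": 0,"tz": 0,"ax": 0,"ay": 0,"az": 0,"claw": 0},{"tx": 0,"ty": 0,"tz": 0,"ax": 0,"ay": 0,"az": 0,"claw": 0}])

```text
time_s: 11.87
tcp_pos: [0.4598, 0.0627, 0.0289]
ee_rot: [[0.139, -0.99, 0.002], [-0.99, -0.139, 0.005], [-0.005, -0.002, -1.0]]
wrist_force: [-12.1, 21.2, 11.7]
gripper_width: 0.241
gripper_force: 30.0
```

```bash
python3 chk.py c10
```

```text
11.8667 [0.45980151 0.06269157 0.02892305] Ftool [-22.7   9.  -11.6] M [-2.89 -6.62  0.09] 30.012069046497345
tube end x 63.1 y 0.39 yaw 0.15 top z near/far [53.46 53.58]
stop face x 66.0 y mid 0.61 top z 57.1 6622
```

drive_tool(rows=[{"tx": 0.04,"ty": 0,"tz": -0.02,"ax": 0,"ay": 0,"az": 0,"claw": 0},{"tx": 0.04,"ty": 0,"tz": 0,"ax": 0,"ay": 0,"az": 0,"claw": 0},{"tx": 0,"ty": 0,"tz": 0,"ax": 0,"ay": 0,"az": 0,"claw": 0},{"tx": 0,"ty": 0,"tz": 0,"ax": 0,"ay": 0,"az": 0,"claw": 0}])

```text
time_s: 12.25
tcp_pos: [0.4598, 0.0626, 0.0289]
ee_rot: [[0.139, -0.99, 0.002], [-0.99, -0.139, 0.006], [-0.006, -0.002, -1.0]]
wrist_force: [-13.7, 24.4, 9.6]
gripper_width: 0.245
gripper_force: 30.0
```

```bash
python3 chk.py c11; python3 - <<'E'
from h import *
p=np.load('c11.npz')['p'];cv2.imwrite('pics/c11.png',cv2.resize(p[50:170,240:400],(800,600),interpolation=3)[...,::-1])
E
```

```text
12.25 [0.45984177 0.06263285 0.02894613] Ftool [-26.2  10.2  -9.4] M [-3.11 -7.83  0.1 ] 30.010814666748047
tube end x 62.7 y 0.38 yaw 0.06 top z near/far [53.41 53.63]
stop face x 66.0 y mid 0.61 top z 57.07 6625
```

View pics/c11.png

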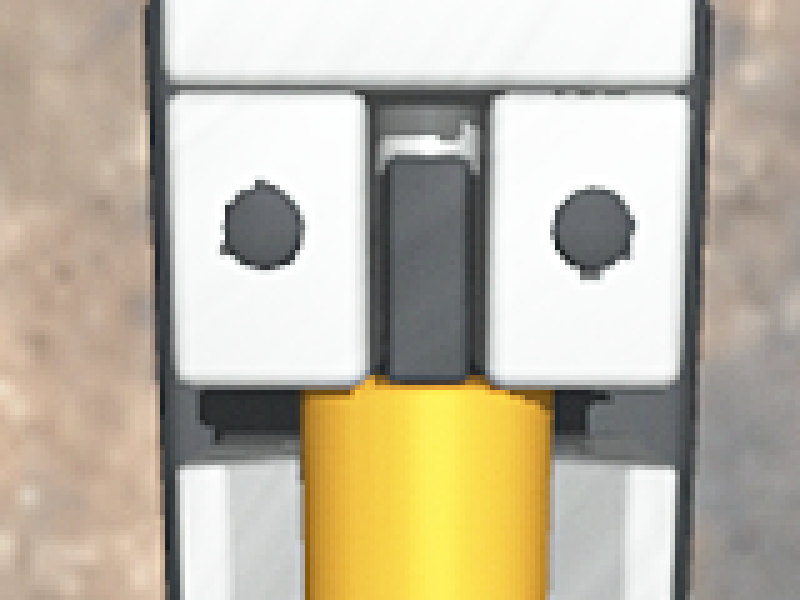

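The crop shows the tube end (columns 303–550) up against both cheeks, with the ejector flush in its slot. The last 0.8 mm of command barely moved the tube (0.07 mm) and added 3.5 N, so it is on the stop. I firm up slightly.

drive_tool(rows=[{"tx": 0.05,"ty": 0.05,"tz": 0,"ax": 0,"ay": 0,"az": 0,"claw": 0},{"tx": 0.05,"ty": 0.03,"tz": 0,"ax": 0,"ay": 0,"az": 0,"claw": 0},{"tx": 0.03,"ty": 0,"tz": 0,"ax": 0,"ay": 0,"az": 0,"claw": 0},{"tx": 0,"ty": 0,"tz": 0,"ax": 0,"ay": 0,"az": 0,"claw": 0},{"tx": 0,"ty": 0,"tz": 0,"ax": 0,"ay": 0,"az": 0,"claw": 0},{"tx": 0,"ty": 0,"tz": 0,"ax": 0,"ay": 0,"az": 0,"claw": 0}])

```text
time_s: 12.8
tcp_pos: [0.4599, 0.0626, 0.029]
ee_rot: [[0.139, -0.99, 0.003], [-0.99, -0.139, 0.008], [-0.007, -0.005, -1.0]]
wrist_force: [-14.4, 30.1, 9.2]
gripper_width: 0.242
gripper_force: 30.0
```

```bash
python3 chk.py c12
```

```text
12.8 [0.45989402 0.06255855 0.02897009] Ftool [-31.9  10.   -9. ] M [-3.23 -9.47  0.19] 30.01142531633377
tube end x 62.7 y 0.39 yaw 0.22 top z near/far [53.45 53.56]
stop face x 66.0 y mid 0.62 top z 57.08 6651
```

drive_tool(rows=[{"tx": 0,"ty": 0,"tz": 0,"ax": 0,"ay": 0,"az": 0,"claw": 0},{"tx": 0,"ty": 0,"tz": 0,"ax": 0,"ay": 0,"az": 0,"claw": 0},{"tx": 0,"ty": 0,"tz": 0,"ax": 0,"ay": 0,"az": 0,"claw": 0},{"tx": 0,"ty": 0,"tz": 0,"ax": 0,"ay": 0,"az": 0,"claw": 0},{"tx": 0,"ty": 0,"tz": 0,"ax": 0,"ay": 0,"az": 0,"claw": 0},{"tx": 0,"ty": 0,"tz": 0,"ax": 0,"ay": 0,"az": 0,"claw": 0}])

```text
time_s: 13.35
tcp_pos: [0.4599, 0.0625, 0.029]
ee_rot: [[0.139, -0.99, 0.003], [-0.99, -0.139, 0.008], [-0.007, -0.005, -1.0]]
wrist_force: [-14.4, 30.9, 8.6]
gripper_width: 0.243
gripper_force: 30.0
```

Steady, with no slip or force decay, so I hand in.

```bash
python3 -c "
from station import *
print(finish_job())"
```

```text
the job is handed in; nothing more can be done
None
```

The wide tube is seated in both V-rests and held against the stop block, still gripped, with the narrow tube left in the rack; I estimate 10–20 N on the stop (inferred from the wrist force, not measured), and the job is handed in, though the hand-in gave no verdict.

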